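# Lock the desk cable box with its quarter-turn stud

### The arm

A 6-joint arm with a two-finger parallel gripper is mounted at the origin on the work surface; the furniture and walls round the work are solid. World frame = base frame: x ahead of the robot, y to its left, z up, the work surface at z = 0. Lengths are in m, angles in rad, forces in N, time in s.
With the tool pointing down it reaches from about 0.35 to 0.775 m from the base axis. Payload 7.3 kg.
Tool frame: the origin (TCP) lies at the centre of the arm's flange, where the gripper is bolted on; the fingertips stand 178 mm ahead of it and the grasp point (between the pads) lies 159 mm ahead of it (tip_extent is the distance from the TCP to the fingertips, in m); z points along the fingers, y is the line along which they close (so a half turn about z gives the same grasp; the last joint's range is limited). The gripper opens to 92 mm and grips with 3 to 60 N. Pads are 19 mm wide; open, the fingers measure 130 mm over their backs; the gripper's body (75 mm by 190 mm) begins 47 mm behind the grasp point.
Start: joints at [1.111, 0.342, 1.524, -0, 1.275, -0.146], TCP at [0.162, 0.499, 0.405] pointing down, gripper open.
Joint ranges: [-2.53, 2.53], [-0.77, 2.02], [0.04, 2.7], [-1, 4.14], [0.28, 2.66], [-3.11, 3.11]. Speed limits (rad/s): [2.57, 2.57, 3.14, 3.14, 3.14, 3.14].

### API

Orientations are given as [roll, pitch, yaw] about the fixed x, y, z axes, in that order (R = Rz(yaw) Ry(pitch) Rx(roll)).
In Python, from cell import * gives the robot as it stands.
- The arm moves only by the tool arm_command, never from a script. Its arguments are lists of equal length, an entry for each row: "xyz": the shift along the world's x, y, z in mm, a list of three; "spin": the turn about the world's z in degrees. In form: {"xyz": [[tx, ty, tz], ...], "spin": [spin, ...]}. A call has 1 to 20 rows; each row shifts and turns the commanded pose from where the row before left it; what a row does not reach is not made up. A row lasts 1/10 s, in which the tool goes at most 50 mm and 8.59 degrees, less where a joint would pass 70% of its speed; a pose out of reach is approached as far as the arm can. A call with a gripper value outside its range is refused whole. "jaw" is the opening, from -1 (shut) to 1 (fully open), set as the call begins (left out, the last holds). The fingers move at their own pace and stop on an object; "squeeze" is the grip in N (left out, the last holds). Time passes only in rows, so rows that do not move let the fingers close. It gives the time, the measured TCP pose, the force, the opening and the grip force at its end, in the units of the state.
- observe(): the state, without advancing time (a new reading comes with each control period).
- read_camera(name): name is "scene" or "top"; returns a dict with "img" (480x640x3 uint8, red, green, blue), "depth" (480x640 float32, m along the optical axis (not along the pixel's ray), 0 where there is no reading), "fx", "fy", "cx", "cy" (pixels), "dist_coeffs" ([k1, k2, p1, p2, k3] as OpenCV has them; the pictures are not rectified), "world_from_camera" (4x4, takes a point from camera to world coordinates). Camera axes: x right, y up, looking along -z (the intrinsics and any distortion apply to the point x, -y, -z); pixel columns grow to the right and rows downward; lengths in m; the calibration is good to about 2 mm. A picture is of the moment at which its call begins.
- hand_in(): hands the job in; it is judged then, once.
The state is a dict: "time": time; "qpos": joint angles; "qvel": joint speeds; "joint_efforts": joint torques, N m; "tool_pos": TCP position; "tool_rot": TCP orientation; "contact_force": force on the tool from outside, world axes, zero at the start; "torque": the same for the moment, N m; "opening": finger opening in m; "grip_force": force on a finger pad.
Only numpy, scipy, OpenCV 4.12 (cv2) and the standard library are available. Lean on these libraries where they do the work, as an engineer would, in place of code of your own. Each camera call takes 0.05 s, during which the arm holds its last target. There are 200 camera calls.

### The job

Lock the grey cable box on the desk: take the red winged stud out of its wooden stand, put it into the slot of the steel receptacle on the box, press it down against the spring and turn it a quarter turn clockwise until its cam catches, then let go so that it stays held down and upright. The receptacle's height differs from box to box, so go by feel: press firmly enough to turn freely, but stop well before the spring is crushed (it must never be pushed in more than 9 mm, 18 N). Leave the eraser, the clip and the marker where they lie.

Things in the scene. Friction and masses are not known exactly. Their poses are not given: they have to be found in the camera images.
- cable_box: grey desktop power and data box with a white cover, 140 x 110 x 60 mm (x, y, z), fixed; origin at the centre of its underside, z up. On the vertical axis through the origin a square steel receptacle, 44 x 44 mm, stands out of the cover; its flat rim is 2 to 30 mm above the cover (62 to 90 mm above the desk), a height that is not measured
- cover (a point): point on the receptacle's axis at the height of the white cover (60 mm), x along the slot. The rim's slot is 27 x 7.5 mm, red dots beyond its ends, with an 11 mm square bore in the middle. The rim is 7 mm thick; in its underside two notches 3 mm deep lie at 90 degrees to the slot (green dots). Blocks below allow only clockwise turning (from above) and stop it at 90 degrees
- stud: red winged quarter-turn stud, 56 mm tall, about 60 g; origin at its lower tip on its axis, z up. Collar 36 mm in diameter from 24 to 28 mm above the tip; above it the wing to grip, 34 mm long (x), 12 mm thick (y), from 28 to 56 mm above the tip. A half turn about z makes no difference
- cam (a point): middle of the stud's steel cross-bar (the cam), 8 mm above the tip: 5 mm wide and high, rounded below and flat on top, 24 mm from end to end, along the stud's x like the wing. The steel shaft is 9 mm in diameter with a conical tip
- stand: light wooden block 62 x 62 x 34 mm, fixed; origin at the centre of its underside. The stud hangs upright in its round hole (27 mm in diameter), the collar resting on the top, at any angle about the vertical
- spring (a joint): how far the spring plate in the receptacle is pushed down (m), 0 when free. Its free top is 11.5 mm below the rim; the stud's tip presses it; 2 N per mm. The stud can turn from 6 mm (12 N) on; aim for 7.5 mm (15 N); over 9 mm (18 N) crushes it. Cam caught and released: about 3 mm; stud only standing in the slot or on the rim: near 0. Turning takes under 0.3 N m
- eraser: eraser in a green sleeve, 22 x 50 x 12 mm, bystander
- clip: black bulldog clip, 32 x 50 x 12 mm, bystander
- marker: black and white marker, 18 x 131 x 20 mm, bystander
Mind the look-alikes: they are no part of the job. Of the things like the stud, leave any that is purple or yellow; of the rest the smaller one is meant.

How it is judged:
On the way:
1. the stud stands in the slot, cam along the slot, and pushes the spring in by 5.5 mm or more (value of joint spring above 0.0055 m and horizontal distance between stud and cable_box below 0.005 m and angle between the x axis of stud and the x axis of cable_box, either way round below 0.35 rad), for 0.1 s.
At the end, for the whole second after the job is handed in: The stud is in the receptacle (axis within 5 mm of the box's axis), upright within 0.15 rad, turned so that its cam lies across the slot (within 0.26 rad of the box's y axis), at rest, and the cam is caught: with nobody touching it the stud keeps the spring pushed in by 1.8 to 5 mm (value of joint spring between 0.0018 and 0.005 m and horizontal distance between stud and cable_box below 0.005 m and angle between the x axis of stud and the y axis of cable_box, either way round below 0.26 rad and angle between stud's own z axis and vertical below 0.15 rad and linear speed of stud below 0.02 m/s).
It fails at once if the spring is crushed: pushed in by more than 9 mm (18 N) (value of joint spring above 0.009 m).
It fails at once if the eraser, the clip or the marker is moved by more than 20 mm (distance of any of eraser, clip, marker from where it was at the start of the episode above 0.02 m).
It also fails if it takes over 58 s, if anything falls off the work surface, if the arm or the gripper's body presses on something with over 40 N, if the wrist force passes 120 N, or if a joint passes its speed limit or range.

## Working session

There is one attempt and no reset: what is moved stays moved. The work goes in short steps, Python scripts to look and compute and a tool call to move; the robot and the scene stay as the last step left them, time stands still between calls to the robot, and variables do not carry over. Pictures are saved under pics/ and viewed, at most 10 in all, crops included, and the job is handed in when it is done.

Besides the shell and the picture viewer there is one more tool, called after ">>>" as a command line: name --pt "numbers of a row" for each row, then --argument value for the rest. arm_command: Moves the arm, as the interface text tells. Its arguments: {"type":"object","properties":{"xyz":{"type":"array","items":{"type":"array","items":{"type":"number"}}},"spin":{"type":"array","items":{"type":"number"}},"jaw":{"type":"number"},"squeeze":{"type":"number"}},"required":["xyz","spin"]}

```bash
mkdir -p pics; cat > h.py <<'E'
from cell import *
import numpy as np, cv2
def cam(n):
    c=read_camera(n); c['K']=np.array([[c['fx'],0,c['cx']],[0,c['fy'],c['cy']],[0,0,1]]); c['T']=np.array(c['world_from_camera']); c['D']=np.array(c['dist_coeffs']); return c
def rays(c,uv):
    p=cv2.undistortPoints(np.float64(uv).reshape(-1,1,2),c['K'],c['D']).reshape(-1,2)
    d=np.c_[p[:,0],-p[:,1],-np.ones(len(p))]
    return c['T'][:3,3],d@c['T'][:3,:3].T
def plane(c,uv,z):
    o,d=rays(c,uv); return o+d*((z-o[2])/d[:,2])[:,None]
def cloud(c,uv):
    uv=np.atleast_2d(uv); o,d=rays(c,uv); i=np.int32(np.round(uv)); return o+d*c['depth'][i[:,1],i[:,0]][:,None]
def save(c,n): cv2.imwrite('pics/'+n,cv2.cvtColor(c['img'],cv2.COLOR_RGB2BGR))
E
python3 - <<'E'
from h import *
for n in('top','scene'):
    c=cam(n); save(c,n+'0.png'); print(c['T'].round(3),c['fx'],c['D'])
s=observe(); print({k:np.round(v,3) for k,v in s.items()})
E
```

```text
[[ 0.028  0.989 -0.143  0.425]
 [-0.999  0.03   0.015  0.025]
 [ 0.019  0.142  0.99   0.995]
 [ 0.     0.     0.     1.   ]] 488.211243652516 [0.01940936 0.         0.         0.         0.        ]
[[ 0.711  0.283 -0.643 -0.127]
 [-0.703  0.31  -0.641 -0.669]
 [ 0.018  0.908  0.419  0.514]
 [ 0.     0.     0.     1.   ]] 457.11034163713595 [0.01648444 0.         0.         0.         0.        ]
{'time': np.float64(0.1), 'qpos': array([ 1.111,  0.343,  1.525, -0.   ,  1.275, -0.146]), 'qvel': array([-0.   , -0.001, -0.002,  0.001,  0.001,  0.001]), 'joint_efforts': array([ 2.000e-03, -4.320e+01, -2.447e+01,  7.200e-02,  5.300e-02,
       -0.000e+00]), 'tool_pos': array([0.162, 0.499, 0.404]), 'tool_rot': array([-3.14 , -0.   ,  2.828]), 'contact_force': array([-0.366,  0.14 , -0.042]), 'torque': array([ 0.024,  0.001, -0.034]), 'grip_force': np.float64(0.0), 'opening': np.float64(0.092)}
```

View pics/top0.png

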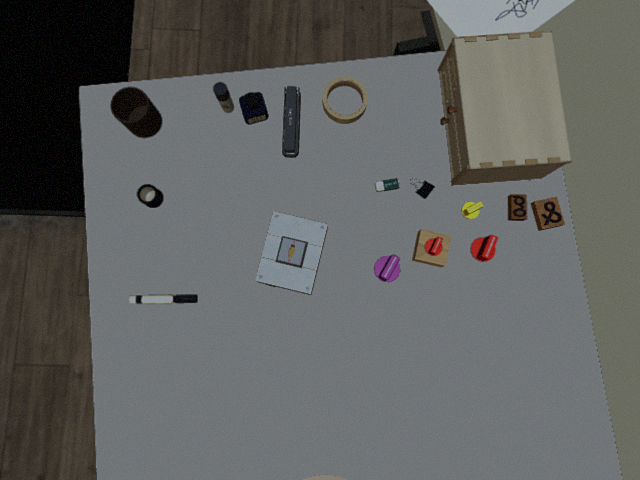

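View pics/scene0.png

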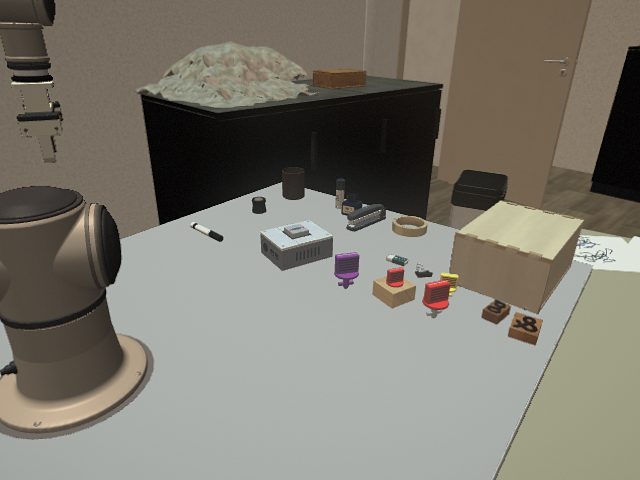

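The stud-like things in the top view are purple (387,268), yellow (472,210), a large red one (484,248) and a smaller red one in the wooden stand (433,246). The red one in the stand fits: it is the smaller of the two reds and stands in the stand. I'll confirm it with a crop and measure it in the same step.

```bash
python3 - <<'E'
from h import *
c=cam('top'); s=cam('scene')
a=cv2.resize(c['img'][222:272,405:505],(800,400),interpolation=cv2.INTER_CUBIC)[:, :]
b=cv2.resize(c['img'][228:274,266:318],None,fx=6,fy=6,interpolation=cv2.INTER_CUBIC)[:200+76]
b2=cv2.resize(s['img'][215:270,255:340],None,fx=5,fy=5,interpolation=cv2.INTER_CUBIC)
a=cv2.resize(a,(750,300)) if 0 else cv2.resize(c['img'][222:272,405:505],(600,300),interpolation=cv2.INTER_CUBIC)
o=np.zeros((600,800,3),np.uint8); o[:300,:600]=a; o[300:300+b.shape[0],:b.shape[1]]=b; o[300:575,330:755]=b2
cv2.imwrite('pics/crop.png',o[...,::-1])
def info(c,m,name):
    n,l,st,ce=cv2.connectedComponentsWithStats(m.astype(np.uint8))
    for i in range(1,n):
        if st[i,4]<25: continue
        v,u=np.where(l==i); P=cloud(c,np.c_[u,v]); 
        print(name,st[i],ce[i].round(1),'z',np.percentile(P[:,2],[5,50,95]).round(3),'xy',np.median(P,0).round(4))
        for lo,hi in((.02,.032),(.032,.05),(.05,.075),(.075,.11)):
            q=P[(P[:,2]>lo)&(P[:,2]<hi)]
            if len(q)>8:
                r=cv2.minAreaRect(np.float32(q[:,:2]*1000)); print('   ',lo,len(q),q.mean(0).round(4),np.round(r[0],1),np.round(r[1],1),round(r[2],1))
for n,c in(('top',c),('scene',s)):
    h=cv2.cvtColor(c['img'],cv2.COLOR_RGB2HSV)
    red=((h[...,0]<6)|(h[...,0]>174))&(h[...,1]>170)&(h[...,2]>70)
    info(c,red,n+' red')
    d=c['depth']; v,u=np.where(d>0); P=cloud(c,np.c_[u,v])
    k=(abs(P[:,0]-.46)<.14)&(abs(P[:,1]-.11)<.14)&(P[:,2]>.05)&(P[:,2]<.1)
    Q=P[k]; print('box',len(Q),np.histogram(Q[:,2],np.arange(.05,.1,.003)))
    for lo,hi in((.05,.1),(.0645,.1),(.07,.1)):
        q=Q[(Q[:,2]>lo)&(Q[:,2]<hi)]; r=cv2.minAreaRect(np.float32(q[:,:2]*1000)); print(lo,len(q),q.mean(0).round(4),np.round(r[0],1),np.round(r[1],1),round(r[2],1))
E
```

```text
top red [471 235  26  27 345] [483.2 247.8] z [0.036 0.042 0.079] xy [ 0.5572 -0.2909  0.0424]
    0.032 198 [ 0.5583 -0.2908  0.0393] [ 554.9 -296. ] [48.  41.2] 54.7
    0.05 21 [ 0.5517 -0.2949  0.0724] [ 555.4 -297.5] [15.5 42.3] 72.5
    0.075 124 [ 0.557  -0.2963  0.0772] [ 557.1 -297. ] [15.1 46.4] 66.9
top red [425 237  18  19 190] [433.3 246.1] z [0.035 0.039 0.066] xy [ 0.5588 -0.1954  0.0393]
    0.032 119 [ 0.5595 -0.1967  0.0379] [ 558.2 -198.8] [33.3 30.5] 55.4
    0.05 71 [ 0.5582 -0.1985  0.0646] [ 559.1 -199.3] [11.7 33.4] 63.7
box 3871 (array([  20,   77, 1233, 1840,  222,   18,  217,  233,   11,    0,    0,
          0,    0,    0,    0,    0]), array([0.05 , 0.053, 0.056, 0.059, 0.062, 0.065, 0.068, 0.071, 0.074,
       0.077, 0.08 , 0.083, 0.086, 0.089, 0.092, 0.095, 0.098]))
0.05 3871 [0.5336 0.0791 0.0608] [538.6  79.8] [110.  140.2] 78.1
0.0645 483 [0.5379 0.0797 0.0708] [524.6  76.4] [ 71.4 119.4] 68.9
0.07 357 [0.5384 0.0799 0.0716] [538.4  79.6] [43.7 44.5] 78.6
scene red [390 281  13   5  35] [396.8 283.4] z [0.036 0.037 0.039] xy [ 0.5541 -0.2101  0.0373]
    0.032 35 [ 0.5542 -0.2096  0.0373] [ 553.2 -210.7] [11.2 27.8] 71.3
scene red [427 282  23   6  39] [438.6 284.3] z [0.075 0.077 0.078] xy [ 0.552  -0.303   0.0766]
    0.075 38 [ 0.5529 -0.3029  0.0765] [ 552.9 -303.5] [10.1 43.2] 57.0
scene red [429 300  19   8  89] [439.5 304.1] z [0.037 0.038 0.04 ] xy [ 0.5492 -0.3126  0.0383]
    0.032 89 [ 0.5504 -0.3121  0.0384] [ 549.9 -313.4] [19.1 41.7] 63.5
box 1311 (array([ 95,  73, 298, 621,  31,  30,  93,  70,   0,   0,   0,   0,   0,
         0,   0,   0]), array([0.05 , 0.053, 0.056, 0.059, 0.062, 0.065, 0.068, 0.071, 0.074,
       0.077, 0.08 , 0.083, 0.086, 0.089, 0.092, 0.095, 0.098]))
0.05 1311 [0.5244 0.0678 0.0602] [535.3  78.3] [114.3 141.2] 77.3
0.0645 196 [0.5339 0.0761 0.0699] [535.7  78.5] [46.8 45.4] 79.3
0.07 116 [0.5369 0.0784 0.0712] [536.2  79.1] [46.1 44.3] 77.9
```

View pics/crop.png

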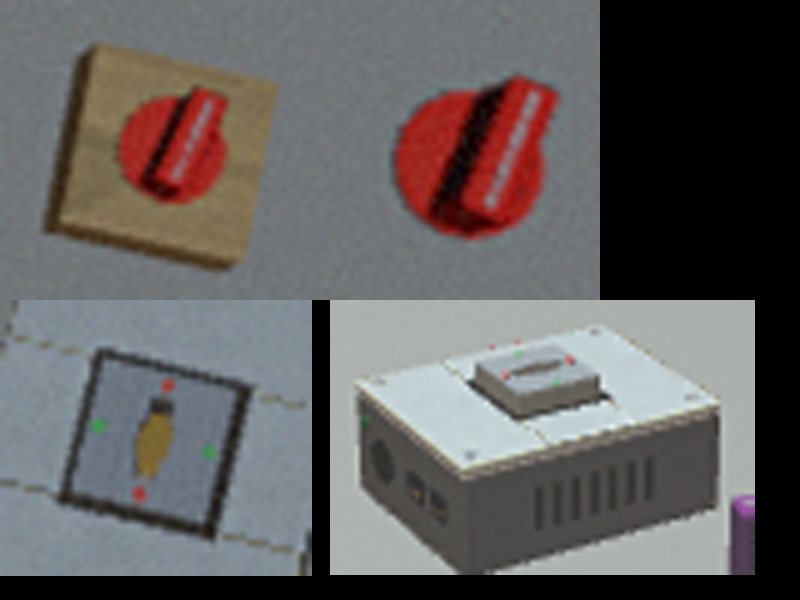

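The crop shows the smaller red stud in the stand (crop 170,150), the larger red one lying free beside it (470,160), and the receptacle with its red dots at crop (168,385) and (138,494). Next I'll refine the slot with the dots while the arm is clear, and move over the stand.

```bash
cat > dots.py <<'E'
from h import *
def dots(c,x=.5385,y=.0797,z=.0715):
    # dots on rim, returned as red,green points
    h=cv2.cvtColor(c['img'],cv2.COLOR_RGB2HSV).astype(int)
    P=None; out={}
    v,u=np.mgrid[215:290,255:345]; uv=np.c_[u.ravel(),v.ravel()]; P=plane(c,uv,z)
    near=np.hypot(P[:,0]-x,P[:,1]-y)<.0235
    H=h[uv[:,1],uv[:,0]]
    rgb=c['img'][uv[:,1],uv[:,0]].astype(float)
    for nm,w in(('red',rgb[:,0]-np.maximum(rgb[:,1],rgb[:,2])-25*0),('green',rgb[:,1]-np.maximum(rgb[:,0],rgb[:,2]))):
        m=near&(w>25)
        if nm=='red': m&=abs(rgb[:,1]-rgb[:,2])<40
        im=np.zeros((480,640),np.uint8); im[uv[m,1],uv[m,0]]=1
        n,l,st,ce=cv2.connectedComponentsWithStats(im)
        for i in range(1,n):
            k=m&(l[uv[:,1],uv[:,0]]==i); ctr=np.average(uv[k],axis=0,weights=w[k])
            print(nm,k.sum(),ctr.round(1),(plane(c,ctr,z)[0]*1000).round(1))
if __name__=='__main__':
    for n in('top','scene'):
        c=cam(n); print(n); dots(c)
        # cover points of interest: wing-top rect by ray onto 0.066
        if n=='top':
            hh=cv2.cvtColor(c['img'],cv2.COLOR_RGB2HSV); v,u=np.mgrid[232:262,420:448]; uv=np.c_[u.ravel(),v.ravel()]
            P=cloud(c,uv); q=P[(P[:,2]>.058)&(P[:,2]<.072)]
            d=q[:,:2]-q[:,:2].mean(0); w,V=np.linalg.eigh(d.T@d); print('wing',len(q),q.mean(0),np.degrees(np.arctan2(V[1,1],V[0,1])),np.sqrt(w*12/len(q)))
            st=P[(P[:,2]>.029)&(P[:,2]<.04)]; r=cv2.minAreaRect(np.float32(st[:,:2]*1000)); print('stand',r)
E
python3 dots.py
```

```text
top
red 4 [293.5 241.6] [556.1  75.8  71.5]
red 5 [288.7 259.8] [521.   83.6  71.5]
green 4 [282.  248.5] [542.2  97.1  71.5]
green 2 [300.5 253. ] [534.7  61.8  71.5]
wing 115 [ 0.55951529 -0.19891442  0.06484009] 154.0866300365788 [0.01241604 0.0344731 ]
stand ((560.1575317382812, -201.2408447265625), (55.615760803222656, 59.094512939453125), 89.90177154541016)
scene
red 4 [302.4 226.4] [554.6  75.9  71.5]
red 4 [289.5 229.5] [519.7  82.9  71.5]
green 1 [292. 225.] [541.9  99.2  71.5]
green 1 [300. 231.] [532.4  59.9  71.5]
```

>>> arm_command --pt "20 -35 0" --pt "20 -35 0" --pt "20 -35 0" --pt "20 -35 0" --pt "20 -35 0" --pt "20 -35 0" --pt "20 -35 0" --pt "20 -35 0" --pt "20 -35 -5" --pt "20 -35 -5" --pt "20 -35 -5" --pt "20 -35 -5" --pt "20 -35 -5" --pt "20 -35 -5" --pt "20 -35 -5" --pt "20 -35 -5" --pt "20 -35 -5" --pt "20 -35 -5" --pt "18 -35 -5" --pt "18 -33 -5" --spin '[0,0,0,0,0,0,0,0,0,0,-1,-1,-1,-1,-1,-1,-1,-1,0,0]' --jaw 0.0

```text
time: 2.3
tool_pos: [0.5586, -0.2003, 0.3443]
tool_rot: [3.141, -0.0, 2.688]
contact_force: [0.4, 0.2, 0.9]
opening: 0.0461
grip_force: 0.0
```

>>> arm_command --pt "0.5 1 -20" --pt "0 0 -25" --pt "0 0 -25" --pt "0 0 -20" --pt "0 0 -15" --pt "0 0 -10" --pt "0 0 -6" --pt "0 0 -4" --pt "0 0 0" --spin '[0,0,0,0,0,0,0,0,0]'

```text
time: 3.2
tool_pos: [0.5586, -0.1976, 0.2197]
tool_rot: [3.142, 0.0, 2.688]
contact_force: [-0.3, 0.3, 0.5]
opening: 0.0458
grip_force: 0.0
```

>>> arm_command --pt "0 0 0" --pt "0 0 0" --pt "0 0 0" --pt "0 0 0" --pt "0 0 0" --pt "0 0 0" --pt "0 0 0" --pt "0 0 0" --pt "0 0 0" --pt "0 0 0" --spin '[0,0,0,0,0,0,0,0,0,0]' --jaw -1 --squeeze 45

```text
time: 4.2
tool_pos: [0.5586, -0.1977, 0.2199]
tool_rot: [3.142, 0.0, 2.688]
contact_force: [-1.0, 0.5, 2.4]
opening: 0.0118
grip_force: 45.0
```

>>> arm_command --pt "0 0 10" --pt "0 0 20" --pt "0 0 25" --pt "0 0 25" --pt "0 0 25" --pt "-1 12 5" --pt "-2 25 0" --pt "-2 30 0" --pt "-2 30 0" --pt "-2 30 0" --pt "-2 30 0" --pt "-2 30 0" --pt "-2 30 0" --pt "-2 25 0" --pt "-2 20 0" --pt "-2 15 0" --pt "0 0 0" --pt "0 0 0" --spin '[0,0,0,0,0,0,2,2,2,2,2,2,2,0,0,0,0,0]'

```text
time: 6.0
tool_pos: [0.5374, 0.0794, 0.3294]
tool_rot: [-3.141, -0.001, 2.933]
contact_force: [0.4, -0.7, 0.2]
opening: 0.0116
grip_force: 45.0
```

```bash
python3 - <<'E'
from h import *
s=observe(); print(s['tool_pos'],s['tool_rot'],s['contact_force'])
c=cam('scene'); t=cam('top'); save(t,'top1.png')
cv2.imwrite('pics/sc1.png',cv2.resize(c['img'][120:300,180:420],(800,600),interpolation=cv2.INTER_CUBIC)[...,::-1])
E
```

```text
[0.53735324 0.0793948  0.32940043] [-3.14122523e+00 -5.01345421e-04  2.93327041e+00] [ 0.35451964 -0.66021138  0.21497434]
```

View pics/sc1.png

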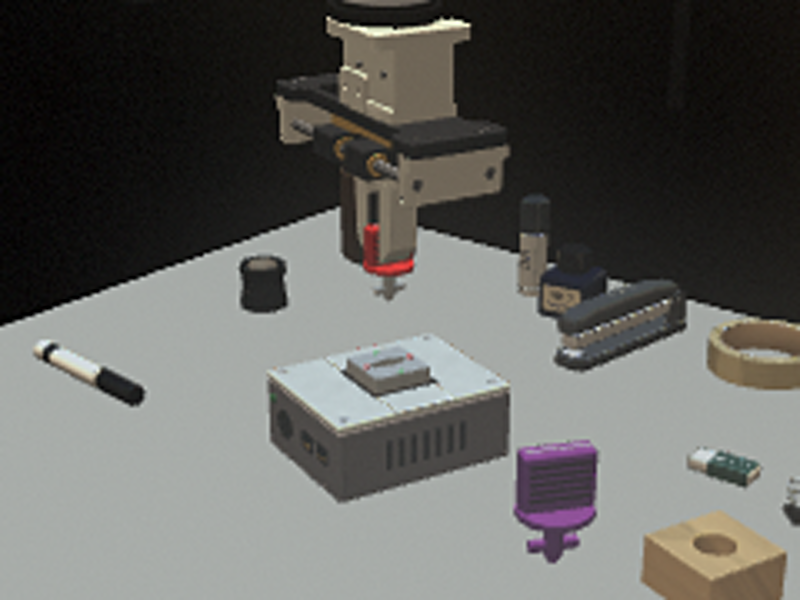

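The stud hangs upright in the gripper (collar at crop 388,265, cam at 388,290) over the receptacle (388,365). I'll measure its lateral offset from the slot in the same camera.

```bash
python3 - <<'E'
from h import *
s=observe(); zt=s['tool_pos'][2]
c=cam('scene'); t=cam('top')
def red(c):
    h=cv2.cvtColor(c['img'],cv2.COLOR_RGB2HSV); return ((h[...,0]<8)|(h[...,0]>172))&(h[...,1]>130)&(h[...,2]>40)
m=red(c)[180:215,270:320]; 
for r in range(35):
    k=np.where(m[r])[0]
    if len(k): print(r+180,k.min()+270,k.max()+270,len(k))
# predicted pixel of collar edges for axis at TCP
def proj(c,P):
    q=(np.atleast_2d(P)-c['T'][:3,3])@c['T'][:3,:3]; q=q*[1,-1,-1]
    return cv2.projectPoints(q,np.zeros(3),np.zeros(3),c['K'],c['D'])[0].reshape(-1,2)
a=np.linspace(0,2*np.pi,90); x,y=s['tool_pos'][:2]
for z in(.024,.028):
    p=proj(c,np.c_[x+.018*np.cos(a),y+.018*np.sin(a),0*a+zt-.21+z]); print(p.min(0).round(2),p.max(0).round(2))
print('slot pix pred at (.5372,.0794)',proj(c,[[.5372,.0794,.0715],[x,y,zt-.21+.026],[x+.001,y,zt-.21+.026],[x,y+.001,zt-.184]]).round(2))
# shaft
v=np.arange(203,216)
for r in v: print(r,c['img'][r,288:306].sum(1).tolist())
m=red(t); v,u=np.where(m[200:290,240:340]); print('top red',len(v))
E
```

```text
187 291 291 1
188 290 293 4
189 290 293 4
190 290 292 3
191 290 292 3
192 290 292 3
193 290 293 4
194 290 292 3
195 290 292 3
196 290 292 3
197 290 303 4
198 290 303 8
199 289 304 15
200 290 303 14
201 291 302 12
202 295 298 4
[288.41 196.99] [303.93 202.39]
[288.39 195.39] [303.93 200.74]
slot pix pred at (.5372,.0794) [[296.   227.97]
 [296.17 198.84]
 [296.49 198.74]
 [295.88 198.73]]
203 [500, 502, 506, 512, 503, 496, 508, 301, 279, 269, 231, 502, 506, 501, 509, 506, 503, 502]
204 [504, 502, 497, 503, 509, 509, 525, 295, 276, 273, 230, 524, 521, 512, 504, 505, 501, 500]
205 [503, 500, 502, 505, 504, 507, 527, 294, 272, 271, 227, 407, 401, 390, 500, 505, 500, 500]
206 [503, 503, 500, 505, 456, 516, 409, 327, 273, 271, 235, 279, 255, 348, 503, 503, 500, 499]
207 [503, 498, 500, 505, 428, 299, 277, 264, 258, 266, 229, 299, 488, 494, 505, 503, 506, 497]
208 [507, 504, 500, 503, 500, 347, 322, 381, 272, 257, 280, 492, 512, 506, 500, 501, 503, 502]
209 [502, 504, 503, 502, 509, 493, 500, 391, 249, 233, 405, 508, 507, 505, 506, 500, 503, 502]
210 [506, 502, 502, 502, 507, 506, 508, 501, 419, 400, 501, 503, 501, 500, 502, 500, 500, 504]
211 [503, 503, 504, 506, 505, 504, 503, 508, 500, 500, 505, 505, 503, 505, 502, 500, 500, 501]
212 [499, 502, 503, 500, 502, 504, 507, 500, 506, 503, 502, 505, 503, 503, 503, 504, 501, 501]
213 [502, 505, 503, 501, 504, 502, 502, 502, 504, 503, 504, 501, 502, 504, 501, 500, 504, 504]
214 [506, 503, 504, 502, 503, 503, 502, 504, 502, 505, 503, 502, 500, 503, 501, 501, 503, 502]
215 [503, 504, 504, 506, 501, 504, 501, 502, 500, 500, 504, 503, 504, 503, 503, 501, 504, 505]
top red 0
```

>>> arm_command --pt "-0.7 0.2 -10" --pt "0 0 -14" --pt "0 0 -12" --pt "0 0 -8" --pt "0 0 -1" --pt "0 0 0" --pt "0 0 -1" --pt "0 0 -1" --pt "0 0 -1" --pt "0 0 -1" --pt "0 0 0" --spin '[0,0,0,0,0,0,0,0,0,0,0]'

```text
time: 7.3
tool_pos: [0.5368, 0.0796, 0.2807]
tool_rot: [3.142, -0.0, 2.933]
contact_force: [-0.1, -0.3, -0.4]
opening: 0.0117
grip_force: 45.0
```

>>> arm_command --pt "0 0 -1" --pt "0 0 -1" --pt "0 0 0" --spin '[0,0,0]'

```text
time: 7.6
tool_pos: [0.5368, 0.0796, 0.2786]
tool_rot: [3.142, -0.0, 2.933]
contact_force: [-0.5, -0.6, -0.8]
opening: 0.0118
grip_force: 45.0
```

>>> arm_command --pt "0 0 -1" --pt "0 0 -1" --pt "0 0 0" --spin '[0,0,0]'

```text
time: 7.9
tool_pos: [0.5368, 0.0796, 0.2766]
tool_rot: [3.142, -0.0, 2.932]
contact_force: [0.0, 0.2, -0.1]
opening: 0.0116
grip_force: 45.0
```

>>> arm_command --pt "0 0 -1" --pt "0 0 -1" --pt "0 0 0" --spin '[0,0,0]'

```text
time: 8.2
tool_pos: [0.5368, 0.0796, 0.2746]
tool_rot: [3.142, -0.0, 2.933]
contact_force: [0.2, 0.6, -0.5]
opening: 0.0117
grip_force: 45.0
```

>>> arm_command --pt "0 0 -1" --pt "0 0 -1" --pt "0 0 0" --spin '[0,0,0]'

```text
time: 8.5
tool_pos: [0.5368, 0.0796, 0.2726]
tool_rot: [3.142, -0.0, 2.933]
contact_force: [0.6, -0.3, -2.2]
opening: 0.0116
grip_force: 45.0
```

>>> arm_command --pt "0 0 -1" --pt "0 0 -1" --pt "0 0 0" --spin '[0,0,0]'

```text
time: 8.8
tool_pos: [0.5368, 0.0796, 0.2706]
tool_rot: [3.142, -0.0, 2.933]
contact_force: [-0.2, -0.5, -1.2]
opening: 0.0118
grip_force: 45.0
```

>>> arm_command --pt "0 0 -1" --pt "0 0 -1" --pt "0 0 0" --spin '[0,0,0]'

```text
time: 9.1
tool_pos: [0.5369, 0.0796, 0.2688]
tool_rot: [3.141, 0.0, 2.932]
contact_force: [0.1, 0.6, 2.3]
opening: 0.012
grip_force: 45.0
```

>>> arm_command --pt "0 0 -1" --pt "0 0 -1" --pt "0 0 0" --spin '[0,0,0]'

```text
time: 9.4
tool_pos: [0.5369, 0.0796, 0.267]
tool_rot: [3.141, 0.001, 2.933]
contact_force: [-0.3, -1.6, 3.9]
opening: 0.0118
grip_force: 45.0
```

>>> arm_command --pt "0 0 -1" --pt "0 0 -1" --pt "0 0 0" --spin '[0,0,0]'

```text
time: 9.7
tool_pos: [0.5369, 0.0796, 0.2653]
tool_rot: [3.141, 0.001, 2.933]
contact_force: [-2.1, -0.6, 7.4]
opening: 0.0116
grip_force: 45.0
```

>>> arm_command --pt "0 0 -1" --pt "0 0 0" --pt "0 0 0" --spin '[0,0,0]'

```text
time: 10.0
tool_pos: [0.5369, 0.0796, 0.2646]
tool_rot: [3.141, 0.001, 2.933]
contact_force: [-1.5, -0.7, 10.2]
opening: 0.0118
grip_force: 45.0
```

```bash
python3 - <<'E'
from h import *
for i in range(6):
    s=observe(); print(s['time'],s['tool_pos'].round(4) if hasattr(s['tool_pos'],'round') else s['tool_pos'],np.round(s['contact_force'],2)); 
    read_camera('scene')
E
```

```text
10.0 [0.5369 0.0796 0.2646] [-1.55 -0.75 10.22]
10.05 [0.5369 0.0796 0.2646] [-2.81 -0.2   9.59]
10.1 [0.5369 0.0796 0.2646] [-1.72  0.6  10.39]
10.15 [0.5369 0.0796 0.2646] [-2.78 -0.01  7.96]
10.2 [0.5369 0.0796 0.2646] [-2.55 -0.36  9.2 ]
10.25 [0.5369 0.0796 0.2646] [-2.47 -0.52  9.41]
```

>>> arm_command --pt "0 0 -1" --pt "0 0 -1" --pt "0 0 0" --pt "0 0 0" --spin '[0,0,0,0]'

```text
time: 10.7
tool_pos: [0.5369, 0.0796, 0.263]
tool_rot: [3.141, 0.001, 2.933]
contact_force: [-3.2, 0.7, 12.5]
opening: 0.0119
grip_force: 45.0
```

```bash
cat > f.py <<'E'
from h import *
F=[]
for i in range(6):
    s=observe(); F.append(s['contact_force']); read_camera('scene')
print(np.round(s['tool_pos'],4),np.round(s['tool_rot'],3),np.mean(F,0).round(2),np.round(s['torque'],2))
E
python3 f.py
```

```text
[0.5369 0.0796 0.263 ] [3.141e+00 1.000e-03 2.933e+00] [-3.25  0.07 12.17] [-0.02  0.67 -0.  ]
```

>>> arm_command --pt "-0.3 0 -0.5" --pt "0 0 -0.6" --pt "0 0 0" --pt "0 0 0" --spin '[0,0,0,0]'

```text
time: 11.4
tool_pos: [0.5367, 0.0796, 0.2622]
tool_rot: [3.141, 0.002, 2.933]
contact_force: [-2.6, -0.6, 14.0]
opening: 0.012
grip_force: 45.0
```

```bash
python3 f.py
```

```text
[0.5367 0.0796 0.2622] [3.141e+00 2.000e-03 2.933e+00] [-2.8  -0.34 14.18] [-0.03  0.62 -0.02]
```

>>> arm_command --pt "0.05 0.1 0" --pt "0.05 0.1 0" --pt "0.05 0.1 0" --pt "0.05 0.1 0" --pt "0.05 0.1 0" --pt "0 0 0" --spin '[-6,-6,-6,-6,-6,0]'

```text
time: 12.3
tool_pos: [0.5375, 0.0801, 0.2625]
tool_rot: [3.139, 0.003, 2.406]
contact_force: [-1.0, 0.2, 13.9]
opening: 0.0115
grip_force: 45.0
```

```bash
python3 f.py
```

```text
[0.5375 0.0801 0.2625] [3.139e+00 3.000e-03 2.409e+00] [-1.27  0.04 13.21] [0.03 0.2  0.04]
```

>>> arm_command --pt "0.1 0.05 -0.2" --pt "0.1 0.05 0" --pt "0.1 0.05 0" --pt "0.1 0.05 0" --pt "0.1 0.05 0" --pt "0.1 0 0" --pt "0.1 0 0" --pt "0.1 0 0" --pt "0.1 0 0" --pt "0.1 0 0" --pt "0 0 0" --pt "0 0 0" --spin '[-6,-6,-6,-6,-6,-6,-6,-6,-6,-6,0,0]'

```text
time: 13.8
tool_pos: [0.5386, 0.0805, 0.2624]
tool_rot: [3.137, -0.001, 1.362]
contact_force: [-1.3, 0.7, 13.5]
opening: 0.0118
grip_force: 45.0
```

```bash
python3 f.py
```

```text
[0.5386 0.0805 0.2624] [ 3.137e+00 -1.000e-03  1.362e+00] [-0.69  0.54 13.2 ] [0.03 0.21 0.01]
```

>>> arm_command --pt "0 0 -0.0" --pt "0 0 1" --pt "0 0 1" --pt "0 0 1" --pt "0 0 1" --pt "0 0 0" --pt "0 0 0" --spin '[0,0,0,0,0,0,0]'

```text
time: 14.8
tool_pos: [0.5386, 0.0804, 0.2656]
tool_rot: [3.138, -0.001, 1.362]
contact_force: [1.0, 0.5, 7.2]
opening: 0.0119
grip_force: 45.0
```

```bash
python3 f.py
```

```text
[0.5386 0.0804 0.2656] [ 3.138e+00 -1.000e-03  1.362e+00] [0.58 0.71 6.99] [-0.02 -0.1   0.02]
```

Spring at about 3.8 mm; keep rising about 1 mm until the cam catches.

>>> arm_command --pt "0 0 0.5" --pt "0 0 0.5" --pt "0 0 0.4" --pt "0 0 0" --spin '[0,0,0,0]'

```text
time: 15.5
tool_pos: [0.5385, 0.0804, 0.2667]
tool_rot: [3.138, -0.001, 1.362]
contact_force: [0.9, 0.4, 5.3]
opening: 0.0121
grip_force: 45.0
```

```bash
python3 f.py
```

```text
[0.5385 0.0804 0.2667] [ 3.138e+00 -1.000e-03  1.362e+00] [1.13 0.29 5.71] [ 0.01 -0.24 -0.02]
```

>>> arm_command --pt "0 0 0.5" --pt "0 0 0.5" --pt "0 0 0" --pt "0 0 0" --spin '[0,0,0,0]'

```text
time: 16.2
tool_pos: [0.5384, 0.0803, 0.267]
tool_rot: [3.139, -0.001, 1.362]
contact_force: [5.1, 1.4, 1.7]
opening: 0.0115
grip_force: 45.0
```

```bash
python3 f.py
```

```text
[0.5382 0.0803 0.2671] [ 3.14  -0.     1.362] [4.95 0.89 0.56] [ 0.01 -1.01  0.03]
```

The rise stopped and the force dropped to about 0, so the cam is caught. Release and lift.

>>> arm_command --pt "0 0 0" --pt "0 0 0" --pt "0 0 0" --pt "0 0 0" --pt "0 0 0" --pt "0 0 0" --spin '[0,0,0,0,0,0]' --jaw 0

```text
time: 17.1
tool_pos: [0.5377, 0.0803, 0.2667]
tool_rot: [-3.141, 0.0, 1.362]
contact_force: [0.7, 0.2, 0.6]
opening: 0.0457
grip_force: 0.0
```

>>> arm_command --pt "0 0 5" --pt "0 0 15" --pt "0 0 25" --pt "0 0 30" --pt "0 0 30" --pt "-10 30 20" --pt "-10 40 0" --pt "-10 40 0" --pt "-10 40 0" --pt "-10 40 0" --pt "0 0 0" --spin '[0,0,0,0,0,0,0,0,0,0,0]'

```text
time: 18.2
tool_pos: [0.4861, 0.2742, 0.3922]
tool_rot: [-3.141, -0.002, 1.367]
contact_force: [0.3, -0.3, 0.0]
opening: 0.0458
grip_force: 0.0
```

```bash
python3 - <<'E'
from h import *
c=cam('scene'); t=cam('top'); 
o=np.vstack([cv2.resize(t['img'][215:290,240:360],(480,300),interpolation=cv2.INTER_CUBIC),cv2.resize(c['img'][185:260,240:360],(480,300),interpolation=cv2.INTER_CUBIC)])
cv2.imwrite('pics/end.png',o[...,::-1])
v,u=np.mgrid[215:290,250:345]; P=cloud(t,np.c_[u.ravel(),v.ravel()]); P=P[np.hypot(P[:,0]-.538,P[:,1]-.08)<.03]
q=P[(P[:,2]>.1)&(P[:,2]<.13)]; d=q[:,:2]-q[:,:2].mean(0); w,V=np.linalg.eigh(d.T@d); print(len(q),q.mean(0),np.degrees(np.arctan2(V[1,1],V[0,1])),np.sqrt(w*12/len(q)))
E
```

```text
130 [0.53754907 0.07919592 0.1118239 ] 78.45635065174932 [0.01253166 0.03377566]
```

View pics/end.png

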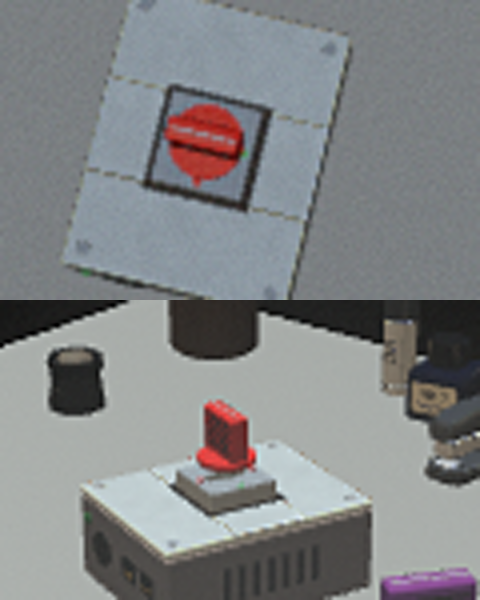

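The stud stands upright in the receptacle (crop 205,140). Its wing lies across the slot at 78.5°, and its top at about 112 mm means the spring is held in about 3 mm.

```bash
python3 -c "
from cell import *
print(hand_in())"
```

```text
the job is handed in; nothing more can be done
None
```

The stud is locked in the receptacle, upright, across the slot and with the spring held in about 3 mm by my measurement; the job is handed in at about 18 s, with no verdict returned.

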